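# Clamp the tube carrier in the multi-tube shaker

### The job

Slide the tube carrier (yellow front pull) all the way into the shaker, square between the guides and against the back stop. Then wind the clamp wheel (red crank handle) clockwise until it comes up firm, about 11 N at the handle while turning it slowly, and no tighter, so that the tubes can neither shake loose nor be crushed; let go, and leave everything else on the bench as it is.

Things in the scene. Friction and masses are not known exactly. Their poses are not given: they have to be found in the camera images.
- shaker: Multi-tube shaker, fixed: cream housing 300 mm wide (y), from x = -145 to +95 mm, black rubber deck 88 mm above the bench, blue bridge on two posts over it, clamp wheel on top. Origin on the bench straight under the spindle axis; x points from its front (panel side, towards the robot) to its back, y to its left, z up.
- home (a point): Point on the deck where the middle of the carrier's underside lies when it is home (axes as the shaker's). Steel side guides 24 mm high and 155 mm apart run from x = +20 to +45 mm of here; from x = +20 forward to -20 their mouths flare out to 178 mm. The back stop's face is at x = +45 mm.
- clamp: Clamp head of the shaker, fixed: blue bridge 46 mm (x) x 270 mm (y) x 24 mm thick on two 20 mm steel posts (y = +-115 mm), the screw spindle with a round steel foot hanging under its middle and the clamp wheel turning above it. Origin on the spindle axis in the middle of the bridge's top, 219 to 224 mm above the bench (the posts are set to a slightly different height each time).
- carrier: Loose tube carrier on the deck, part way out of the guides: aluminium tray 90 (x) x 150 (y) mm, 24 blue-capped tubes under an aluminium hold-down plate, 92 mm tall, 0.5 to 0.9 kg. Origin at the centre of its underside; axes parallel to the shaker's when it is home.
- pull (a point): Centre of the carrier's yellow pull bar, 10 mm thick (x) x 70 mm long (y) x 14 mm high, on two stays in front of the carrier: 135 mm ahead (-x) of the carrier's origin and 48 mm above it. It can be gripped from above across its thickness; about 80 mm are free between it and the carrier.
- crank_grip (a point): Middle of the red crank handle, an upright round grip 16 mm thick and 40 mm high that spins freely on its pin, so it can be held while the wheel goes round. It stands on the rim of the clamp wheel, 43 mm from the spindle axis: a black three-spoked handwheel 102 mm across, its top 26 mm below this point. Only its hub stands 7 mm above the rim.
- wheel (a joint): Angle of the clamp wheel, rad; grows clockwise seen from above, which lowers screw, wheel and handle by 4 mm a turn until the foot, at first 1 to 8 mm clear of the carrier home below it, bears on its plate. Turning by the handle takes 1.5 N when free and, after the touch, 6 N more per quarter turn. 8 to 12 N is firm, over 20 N crushes. Read it while turning slowly: it stays where it is left.
- amber_bottle: Bystander, leave alone: amber glass reagent bottle, 62 mm across, 125 mm tall, white cap; origin at the centre of its underside.
- dropper: Bystander, leave alone: small white dropper bottle, 30 mm across, 85 mm tall, standing close to one side of the shaker; origin at the centre of its underside.
- sample_jar: Bystander, leave alone: clear specimen jar with orange lid, 60 mm across, 65 mm tall, standing close to the shaker's other side; origin at the centre of its underside.
- timer: Bystander, leave alone: white bench timer lying flat, 50 x 75 x 18 mm, near the shaker's front corner; origin at the centre of its underside.
- tip_box: Bystander, leave alone: blue pipette-tip box, 85 x 125 x 55 mm; origin at the centre of its underside.
- wire_rack: Bystander, leave alone: steel wire rack with four white-capped tubes, 80 x 200 mm, 112 mm tall; origin at the centre of its underside.
- peg_stand: Bystander, leave alone: white peg stand with blue-capped tubes, 90 x 160 mm, 135 mm tall; origin at the centre of its underside.

How it is judged (in metres and radians):
On the way, in this order (a step that is already met when the one before it is completed fails the run):
1. the carrier is home: against the back stop and square between the guides (x of carrier in the frame of shaker between -0.004 and 0.003 m and y of carrier in the frame of shaker between -0.006 and 0.006 m and z of carrier in the frame of shaker between 0.085 and 0.091 m and angle between the x axis of carrier and the x axis of shaker, either way round below 0.06 rad), for 0.2 s.
2. the clamp bears firmly on the carrier (all of step 1 and contact force between clamp and carrier above 28 N), for 0.2 s.
At the end, for the whole second after the job is handed in: the carrier stands on the deck within 4 mm of its home place and square (within 0.06 rad) between the guides, the clamp presses on it with 28 to 66 N (as it does when wound to the stated resistance) and everything is at rest (all of step 2 and contact force between clamp and carrier below 66 N and velocity of joint wheel between -0.05 and 0.05 rad/s and linear speed of carrier below 0.01 m/s); the robot touches nothing.
It fails at once if the clamp is over-tightened and crushes the tubes (more than 110 N) (contact force between clamp and carrier above 110 N).
It fails at once if a bystander is shifted by more than 25 mm or knocked over (distance of any of amber_bottle, dropper, sample_jar, timer, tip_box, wire_rack, peg_stand from where it was at the start of the episode above 0.025 m or angle between any of amber_bottle, dropper, sample_jar, timer, tip_box, wire_rack, peg_stand's own z axis and vertical above 0.4 rad).
It also fails if it takes over 72 s, if anything falls off the work surface, if the arm or the gripper's body presses on something with over 40 N, if the wrist force passes 120 N, or if a joint passes its speed limit or range.

### The arm

A 6-joint arm with a two-finger parallel gripper is mounted at the origin on the work surface. World frame = base frame: x ahead of the robot, y to its left, z up, the work surface at z = 0. Lengths are in mm, angles in rad, forces in N, time in s.
With the tool pointing down it reaches from about 350 to 875 mm from the base axis. Payload 4.2 kg.
Tool frame: the origin (TCP) lies on the front face of the gripper's body, between the roots of the fingers; the fingertips stand 73 mm ahead of it and the grasp point (between the pads) lies 54 mm ahead of it; z points along the fingers, x is the direction in which the jaws open and shut, and the axes are right-handed (so a half turn about z gives the same grasp; the last joint's range is limited). The gripper opens to 85 mm and grips with 20 to 120 N. Pads are 22 mm wide; open, the fingers measure 114 mm over their backs; the gripper's body (76 mm by 85 mm) begins 54 mm behind the grasp point. The pads swing forward as they close: fully open they stand 13 mm farther back than shut.
Start: joints at [0.259, 0.385, 0.008, 0, -1.194, -0.259], TCP at [624.98, 0.025, 303.912] pointing down, gripper open.
Joint ranges: [-3.14, 3.14], [-1.21, 2.06], [-1.07, 1.41], [-3.16, 2.05], [-2.99, -0.16], [-3.1, 3.1]. Speed limits (rad/s): [2.79, 2.79, 3.14, 3.14, 3.14, 3.14].

### API

Orientations are given as a rotation vector (axis times angle).
In Python, from bench import manip gives the robot as it stands.
- The arm moves only by the tool servo_tool, never from a script. Its argument "steps" is a list that holds one entry, the list of rows, each a list of 7 numbers: the shift along the tool's x, y, z in cm, then the turn, a rotation vector about the tool's x, y, z in degrees, then the closure, from 0 (fully open) to 1 (shut). A call has 1 to 12 rows; each row shifts and turns the commanded pose from where the row before left it, along the tool's axes as they then stand; what a row does not reach is not made up. A row lasts 1/12 s, in which the tool goes at most 41.7 mm and 7.16 degrees, less where a joint would pass 70% of its speed; a pose out of reach is approached as far as the arm can. A call is refused whole if a number of a shift passes 4.17 or a number of a turn 7.16, either way. A call with a gripper value outside its range is refused whole. The fingers move at their own pace and stop on an object; "squeeze" is the grip in N (left out, the last holds). Time passes only in rows, so rows that do not move let the fingers close. It gives the time, the measured TCP pose, the force and the opening at its end, in the units of the state.
- manip.state(): the state, without advancing time (a new reading comes with each control period).
- manip.snapshot(name): name is "scene" or "side" or "wrist"; returns a dict with "img" (384x512x3 uint8, blue, green, red), "z_map" (384x512 float32, mm along the optical axis (not along the pixel's ray), 0 where there is no reading), "intrinsics" (3x3 intrinsics, pixels), "R" (3x3) and "t" (3): a world point X has camera coordinates R X + t. Camera axes: x right, y down, z forward; pixel columns grow to the right and rows downward; lengths in mm; the calibration is good to about 2 mm. The wrist camera is an equidistant fisheye: a pixel r from the principal point sees the ray r / f radians off the axis. A picture is of the moment at which its call begins.
- manip.hand_in(): hands the job in, once; it reports no verdict.
The state is a dict: "time_s": time; "joint_pos": joint angles; "joint_velocities": joint speeds; "joint_efforts": joint torques, N m; "tcp_pos": TCP position; "eef_rot": TCP orientation; "contact_force": force on the tool from outside, world axes, zero at the start; "ft_torque": the same for the moment, N m; "opening": opening from 0.0 (shut) to 1.0 (fully open).
Only numpy, scipy, OpenCV 4.12 (cv2) and the standard library are available. Lean on these libraries where they do the work, as an engineer would, in place of code of your own. Each camera call takes 0.05 s, during which the arm holds its last target.

## Working session

There is one attempt and no reset: what is moved stays moved. The work goes in short steps, Python scripts to look and compute and a tool call to move; the robot and the scene stay as the last step left them, time stands still between calls to the robot, and variables do not carry over. Pictures are saved under pics/ and viewed, and the job is handed in when it is done.

Besides the shell and the picture viewer there is one more tool, called after "Call:" as name([rows], argument=value, ...), one row to a line, values as JSON. servo_tool: Moves the arm, as the interface text tells. Its arguments: {"type":"object","properties":{"steps":{"type":"array"},"squeeze":{"type":"number"}},"required":["steps"]}

```bash
ls; mkdir -p pics; python3 - <<'E'
from bench import manip
import cv2,pickle
s=manip.state()
for k,v in s.items(): print(k,v)
for n in ["scene","side","wrist"]:
    d=manip.snapshot(n); cv2.imwrite(f"pics/{n}0.png",d["img"]); pickle.dump(d,open(f"{n}0.pkl","wb"))
    print(n,d["intrinsics"].tolist(),d["R"].tolist(),d["t"].tolist())
E
```

```text
pics
time_s 0.0
joint_pos [ 2.58612496e-01  3.85527960e-01  6.64446409e-03 -4.97981801e-04
 -1.19400846e+00 -2.58593265e-01]
joint_velocities [ 0.00110383  0.00041799  0.00148393 -0.0016673  -0.0013031   0.00179443]
joint_efforts [-9.55001960e-04 -3.92286408e+01  1.88399577e+01  4.18616563e+00
 -4.72148502e-03  8.27910434e-07]
tcp_pos [6.24574895e+02 3.38073424e-02 3.02846128e+02]
eef_rot [-2.58186298e-04 -3.13944833e+00  1.38840962e-04]
contact_force [ 0.67883249 -0.44726689  0.04919163]
ft_torque [ 0.00724125 -0.00583268  0.01960011]
opening 1.00247818186935
scene [[495.51315024904426, 0.0, 249.70276980603637], [0.0, 495.51315024904426, 189.6959235426269], [0.0, 0.0, 1.0]] [[0.8863574907321845, 0.46284005474379797, -0.01222629738324718], [0.3033195386070369, -0.6004151269737371, -0.7399317082003753], [-0.3498108862259147, 0.6521355373125047, -0.6725708771958319]] [-479.8104255228575, -9.765599816765775, 1784.7281740174003]
side [[393.52548477789617, 0.0, 261.4416294913086], [0.0, 393.52548477789617, 186.23629479393105], [0.0, 0.0, 1.0]] [[-0.9145654031589009, -0.4040138653598647, -0.0185180976824901], [-0.21825964647981266, 0.5315855761172672, -0.8184005755023517], [0.34048913354658533, -0.7444390988261258, -0.5743497001615316]] [505.0410978481545, 247.3704296129669, 1132.9988860494166]
wrist [[297.3186396354542, 0.0, 261.01893739002696], [0.0, 297.3186396354542, 190.63601828048488], [0.0, 0.0, 1.0]] [[-0.9999965135203022, -0.0008808810801137114, 0.0024893765815713394], [-0.00011884352582927545, 0.9567773539539831, 0.2908213899234945], [-0.002637958198786828, 0.29082008013433247, -0.9567741228561755]] [624.4428659013173, -36.91648933646452, 379.31135297921315]
```

View pics/scene0.png

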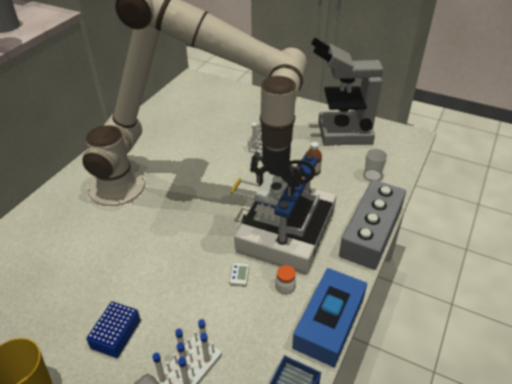

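View pics/side0.png

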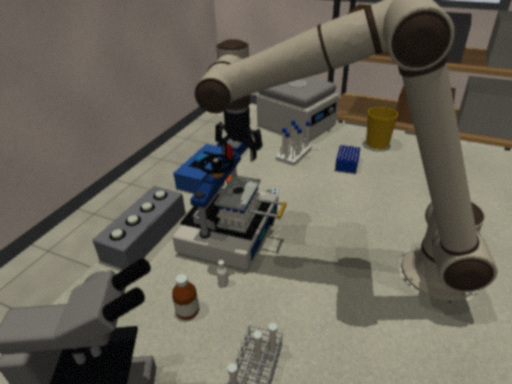

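View pics/wrist0.png

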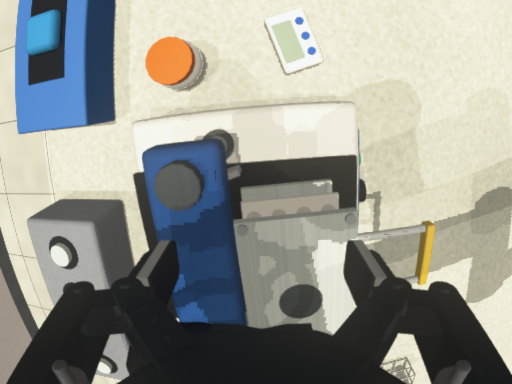

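```bash
cat > h.py <<'E'
import cv2,numpy as np,pickle
from bench import manip
def snap(n,tag):
    d=manip.snapshot(n); d["name"]=n; cv2.imwrite(f"pics/{n}{tag}.png",d["img"]); pickle.dump(d,open(f"{n}{tag}.pkl","wb")); return d
def load(n,tag):
    d=pickle.load(open(f"{n}{tag}.pkl","rb")); d["name"]=n; return d
def rays(d,uv):
    uv=np.atleast_2d(np.asarray(uv,float)); K=d["intrinsics"]
    x=(uv[:,0]-K[0,2])/K[0,0]; y=(uv[:,1]-K[1,2])/K[1,1]
    if d["name"]=="wrist":
        th=np.hypot(x,y)+1e-12; s=np.tan(th)/th; x=x*s;y=y*s
    return np.stack([x,y,np.ones_like(x)],1)
def cen(d): return -d["R"].T@d["t"]
def pts(d,uv):  # by depth map
    uv=np.atleast_2d(np.asarray(uv)); z=d["z_map"][uv[:,1].astype(int),uv[:,0].astype(int)]
    c=rays(d,uv)*z[:,None]
    return (c-d["t"])@d["R"]
def onplane(d,uv,h):
    r=rays(d,uv)@d["R"]; C=cen(d); return C+r*((h-C[2])/r[:,2])[:,None]
def mask(d,lo,hi,minA=15):
    hsv=cv2.cvtColor(d["img"],cv2.COLOR_BGR2HSV); m=cv2.inRange(hsv,np.array(lo),np.array(hi))
    return m
def comps(m,minA=15):
    n,l,st,c=cv2.connectedComponentsWithStats(m)
    return [(st[i].tolist(),c[i].round(1).tolist(),np.argwhere(l==i)[:,::-1]) for i in range(1,n) if st[i,4]>=minA]
E
python3 - <<'E'
from h import *
for n in ["scene","side","wrist"]:
    d=load(n,"0"); print(n,cen(d).round(0))
    for nm,lo,hi in [("yellow",(18,120,90),(32,255,255)),("red",(0,150,80),(6,255,255)),("red2",(172,130,60),(180,255,255))]:
        for st,c,uv in comps(mask(d,lo,hi)):
            p=pts(d,uv); p=p[np.isfinite(p).all(1)]
            print(nm,st,c,np.median(p,0).round(0),np.percentile(p,5,axis=0).round(0),np.percentile(p,95,axis=0).round(0))
E
```

```text
scene [1053. -948. 1187.]
yellow [231, 179, 10, 15, 50] [235.2, 185.7] [460.  60. 144.] [454.  32. 138.] [465.  89. 149.]
yellow [0, 338, 42, 46, 1143] [22.3, 356.3] [ 264. -663.  103.] [ 247. -694.   21.] [ 356. -643.  152.]
side [130. 916. 863.]
yellow [371, 106, 18, 15, 85] [380.1, 113.8] [ 311. -753.  123.] [ 274. -763.   99.] [ 342. -644.  151.]
yellow [367, 108, 6, 7, 18] [369.2, 110.4] [ 355. -720.  146.] [  347. -1537.  -208.] [ 475. -673.  151.]
yellow [390, 112, 8, 7, 17] [394.2, 115.9] [ 246. -724.  147.] [ 238. -749.  109.] [ 267. -668.  152.]
yellow [277, 202, 9, 16, 61] [281.1, 210.0] [454.  71. 142.] [449.  32. 137.] [461.  98. 145.]
wrist [625. -74. 372.]
yellow [415, 222, 20, 63, 703] [424.8, 252.4] [461.  61. 141.] [455.  31. 133.] [466.  92. 143.]
```

Call:
servo_tool([
  [[0.5,2.5,-2.5,0,0,0,0],[0.5,2.5,-2.5,0,0,0,0],[0.5,2.5,-2.5,0,0,0,0],[0.5,2.5,-2.5,0,0,0,0],[0.5,1,-1,0,0,0,0],[0,0,0,0,0,0,0],[0,0,0,0,0,0,0]],
])

```text
time_s: 0.73
tcp_pos: [599.5, 110.4, 413.5]
eef_rot: [0.002, -3.141, -0.001]
contact_force: [-0.4, -1.1, -0.7]
opening: 0.999
```

```bash
python3 - <<'E'
from h import *
for n in ["scene","side","wrist"]: snap(n,"1")
print(manip.state()["tcp_pos"],manip.state()["time_s"])
E
```

```text
[599.76201477 109.06757751 411.89353502] 0.8833
```

View pics/wrist1.png

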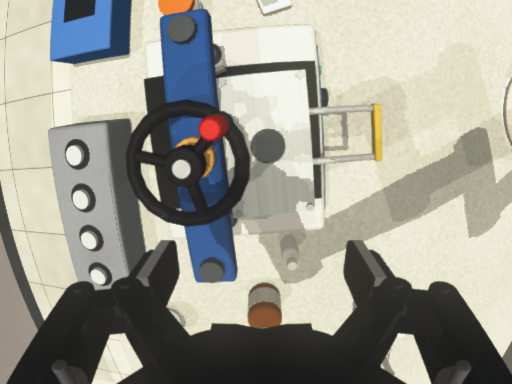

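View pics/side1.png

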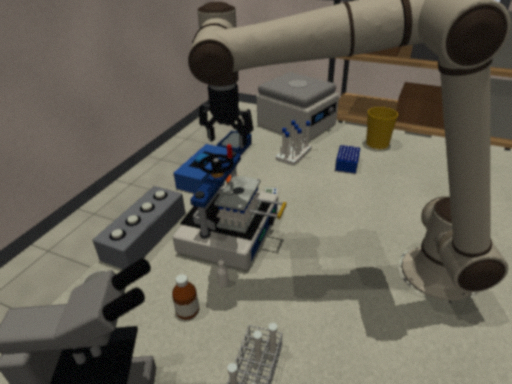

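View pics/scene1.png

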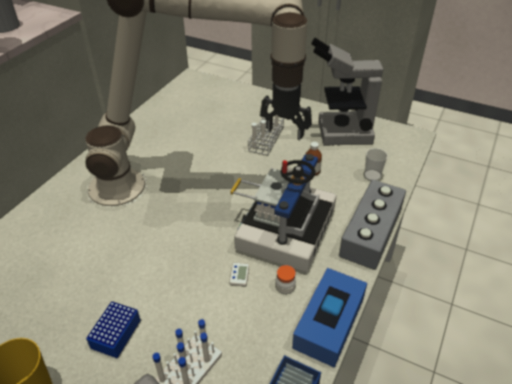

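```bash
python3 - <<'E'
from h import *
d=load("wrist","1")
im=cv2.resize(d["img"][0:300,110:420],None,fx=2.5,fy=2.0*1,interpolation=cv2.INTER_CUBIC); cv2.imwrite("pics/z1.png",im)
for nm,uv in [("postA",(182,28)),("postB",(212,270)),("hub",(182,168)),("spoke",(196,143)),("rimL",(135,165)),("rimR",(239,165)),("platespot",(268,146)),("deck?",(318,180)),("houseR top",(312,27)),("house BR",(320,228)),("houseL",(150,120))]:
    print(nm,pts(d,[uv]).round(1))
hsv=cv2.cvtColor(d["img"],cv2.COLOR_BGR2HSV)
red=cv2.inRange(hsv,(0,150,80),(6,255,255))|cv2.inRange(hsv,(172,130,60),(180,255,255))
for nm,m in [("red",red),("yel",mask(d,(18,120,90),(32,255,255))),("blue",mask(d,(105,130,50),(120,255,255)))]:
    for st,c,uv in comps(m,40):
        p=pts(d,uv); print(nm,st,c,np.median(p,0).round(1),p.min(0).round(0),p.max(0).round(0))
        if nm=="yel" or nm=="blue":
            print("  rect",cv2.minAreaRect(uv.astype(np.int32)))
            q=p[np.abs(p[:,2]-np.median(p[:,2]))<6][:,:2].astype(np.float32); print("  wrect",cv2.minAreaRect(q), np.median(p[:,2]))
            v=q-q.mean(0); w=np.linalg.svd(v,full_matrices=False)[2][0]; print("  yaw of long axis off y",np.degrees(np.arctan2(-w[0],w[1])))
E
```

```text
postA [[665.8 -32.5 232.9]]
postB [[647.8 192.1 232.2]]
hub [[657.7  80.7 272.6]]
spoke [[648.3  63.7 262.8]]
rimL [[698.7  79.1 265.3]]
rimR [[616.   80.4 265.1]]
platespot [[592.1  78.7 179. ]]
deck? [[519.7 139.   86.8]]
houseR top [[530.1 -73.4  76.6]]
house BR [[492.3 251.6  -1.8]]
houseL [[683.2  44.6 265.4]]
red [199, 115, 29, 27, 606] [212.7, 127.3] [627.8  48.6 309.9] [600.  35. 263.] [642.  62. 481.]
yel [372, 104, 10, 57, 483] [376.7, 131.6] [460.1  63.9 141.9] [452.  30. 134.] [600.  99. 481.]
  rect ((376.6597900390625, 131.9936065673828), (56.23503494262695, 8.832938194274902), 87.70938873291016)
  wrect ((459.4214782714844, 64.74909973144531), (10.190306663513184, 68.65573120117188), 5.279393672943115) 141.8784355930999
  yaw of long axis off y 5.9683213
yel [177, 138, 22, 9, 88] [188.3, 141.2] [661.1  65.7 234. ] [648.  62. 230.] [672.  70. 261.]
  rect ((187.34616088867188, 141.2307586669922), (5.295135498046875, 22.161121368408203), 78.69007110595703)
  wrect ((662.7900390625, 65.99422454833984), (19.0889892578125, 4.4162468910217285), 9.724311828613281) 233.9770717
[... 1789 characters left out ...]
9.8] [670.5 122.8 221.9] [600.  35. 219.] [678. 134. 481.]
  rect ((184.68963623046875, 199.22413635253906), (27.66860580444336, 11.884501457214355), 68.19859313964844)
  wrect ((671.2454223632812, 121.88652801513672), (12.304332733154297, 25.88737678527832), 17.43931770324707) 221.88582460247503
  yaw of long axis off y 17.2143
blue [186, 216, 48, 65, 1736] [209.8, 245.2] [649.3 168.2 221.8] [600.  35. 219.] [673. 212. 481.]
  rect ((209.59054565429688, 249.9880828857422), (63.37480545043945, 41.562808990478516), 82.50414276123047)
  wrect ((650.78955078125, 175.81552124023438), (41.981536865234375, 70.80162048339844), 4.077699661254883) 221.81430179841465
  yaw of long axis off y 3.1617458
```

View pics/z1.png

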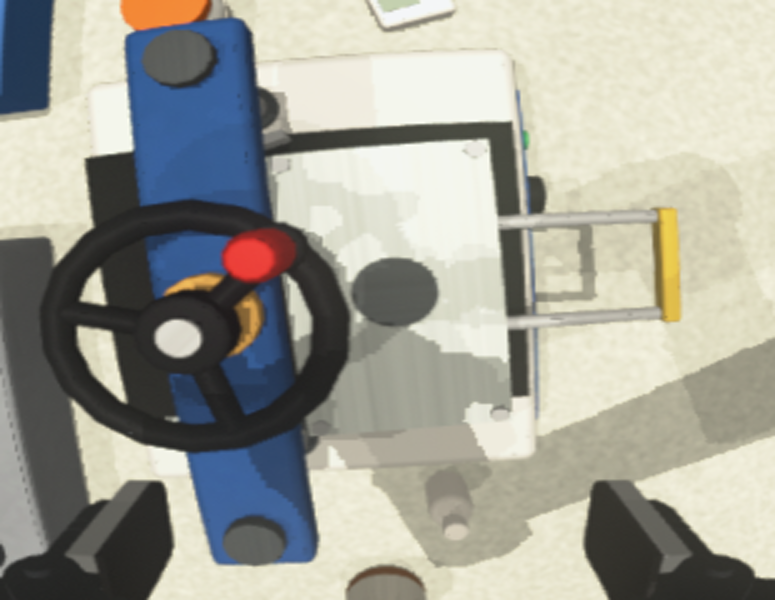

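```bash
python3 - <<'E'
from h import *
d=load("wrist","1")
H,W=384,512
vv,uu=np.mgrid[0:300,0:W]; uv=np.stack([uu.ravel(),vv.ravel()],1)
P=pts(d,uv).reshape(300,W,3)
hsv=cv2.cvtColor(d["img"],cv2.COLOR_BGR2HSV)[:300]
b=(cv2.inRange(hsv,(105,130,50),(120,255,255))>0)&(abs(P[...,2]-221.8)<4)&(P[...,0]<720)
q=P[b][:,:2].astype(np.float32); print("bridge",cv2.minAreaRect(q),np.median(P[b][:,2]))
# edges of bridge by world-y bins, outside wheel region
for s in (0,1):
    L=[]
    for y0 in list(range(-40,25,5))+list(range(140,200,5)):
        x=q[(q[:,1]>y0)&(q[:,1]<y0+5)][:,0]
        if len(x)>5: L.append((y0+2.5,x.max() if s else x.min()))
    L=np.array(L); c=np.polyfit(L[:,0],L[:,1],1); r=L[:,1]-np.polyval(c,L[:,0]); print("edge",s,c,np.degrees(np.arctan(-c[0])),"x at y=80",np.polyval(c,80),r.std())
# plate
m=(abs(P[...,2]-179.5)<4)&(P[...,0]>520)&(P[...,0]<660)&(P[...,1]>-20)&(P[...,1]<180)
q=P[m][:,:2].astype(np.float32); print("plate",len(q),q.min(0),q.max(0),np.median(P[m][:,2]))
L=[]
for y0 in range(10,140,5):
    x=q[(q[:,1]>y0)&(q[:,1]<y0+5)][:,0]
    if len(x)>5:L.append((y0+2.5,np.percentile(x,1)))
L=np.array(L);c=np.polyfit(L[:,0],L[:,1],1);print("front edge",c,np.degrees(np.arctan(-c[0])),np.polyval(c,78),(L[:,1]-np.polyval(c,L[:,0])).round(1))
for s in (0,1):
    L=[]
    for x0 in range(555,630,5):
        y=q[(q[:,0]>x0)&(q[:,0]<x0+5)][:,1]
        if len(y)>5:L.append((x0+2.5,y.max() if s else y.min()))
    L=np.array(L);c=np.polyfit(L[:,0],L[:,1],1);print("side edge",s,c,np.degrees(np.arctan(c[0])),np.polyval(c,594),(L[:,1]-np.polyval(c,L[:,0])).round(1))
# red top
red=(cv2.inRange(hsv,(0,150,80),(6,255,255))|cv2.inRange(hsv,(172,130,60),(180,255,255)))>0
q=P[red]; z=q[:,2]; print(np.percentile(z,[5,25,50,75,95])); t=q[(z>305)&(z<330)]; print("handle top",t.mean(0),t.min(0),t.max(0))
k=(abs(P[...,2]-265)<5)&(P[...,0]>590)&(P[...,0]<720)&(P[...,1]>10)&(P[...,1]<150)
q=P[k][:,:2].astype(np.float32);print("wheel",cv2.minEnclosingCircle(q),np.median(P[k][:,2]))
E
```

```text
bridge ((658.4066162109375, 79.8383560180664), (44.638038635253906, 263.6204528808594), 4.48063850402832) 221.81100999229946
edge 0 [-6.73406806e-02  6.42783850e+02] 3.852520384469498 x at y=80 637.3965959268519 0.7022901669150351
edge 1 [-9.50973114e-02  6.85567384e+02] 5.432338110916806 x at y=80 677.9595989377034 5.635151628900191
plate 10814 [541.09784    -1.0032833] [644.6817  156.88628] 179.1802955115713
front edge [-1.06828342e-01  5.56591603e+02] 6.097687102732871 548.25899213742 [-0.  -0.1  0.3  0.2 -0.4  0.3  0.1  0.2 -0.  -0.   0.5 -0.1 -0.6 -0.4
 -0.2 -0.  -0.1 -0.2  0.1  0.3 -0.3 -0.1  0.2  0.3  0.   0.1]
side edge 0 [  0.11183074 -62.92096333] 6.380917654936464 3.506498955860721 [-0.4  0.2 -0.1  0.5  0.1 -0.3  0.2 -0.3  0.1 -0.3  0.   0.5 -0.   0.2
 -0.4]
side edge 1 [ 0.10102788 93.63219463] 5.76889702076184 153.64275275094175 [-0.1  0.2  0.1 -0.7  0.4  0.1  0.2 -0.3  0.4 -0.2  0.5 -0.1 -0.2 -0.
 -0.1]
[289.3622427  306.37916835 309.93764619 310.79661614 311.54671958]
handle top [628.88648253  49.02454086 309.71479533] [622.21978345  42.02568133 305.01987051] [636.11374516  57.09424056 312.23356346]
wheel ((658.4061279296875, 80.10440063476562), 51.34334182739258) 264.83689479008666
```

Call:
servo_tool([
  [[2.01,-0.65,1.5,0,0,0,0],[2.01,-0.65,1.5,0,0,0,0],[2.01,-0.65,1.5,0,0,0,0],[2.01,-0.65,1.5,0,0,0,0],[2.01,-0.65,1.5,0,0,0,0],[2.01,-0.65,1.5,0,0,0,0],[2.0,-0.65,1.5,0,0,0,0],[0,0,1.9,0,0,-6.1,0],[0,0,0,0,0,0,0],[0,0,0,0,0,0,0]],
])

```text
time_s: 1.72
tcp_pos: [459.2, 63.6, 289.0]
eef_rot: [0.162, -3.135, 0.003]
contact_force: [-0.1, 0.9, 0.2]
opening: 1.003
```

```bash
python3 - <<'E'
from h import *
d=snap("wrist","2")
s=manip.state();print(s["tcp_pos"],s["eef_rot"],s["time_s"])
for st,c,uv in comps(mask(d,(18,120,90),(32,255,255)),40):
    p=pts(d,uv); print(st,c,np.median(p,0).round(1)); q=p[np.abs(p[:,2]-np.median(p[:,2]))<4][:,:2].astype(np.float32); print(cv2.minAreaRect(q))
E
```

```text
[460.03306477  64.1169903  290.04509975] [ 1.62702201e-01 -3.13723868e+00  1.30254626e-03] 1.7667
[256, 157, 13, 86, 1066] [261.8, 198.8] [458.7  60.3 141.9]
((458.4653015136719, 64.0992202758789), (9.309464454650879, 69.35308074951172), 5.658924102783203)
```

View pics/wrist2.png

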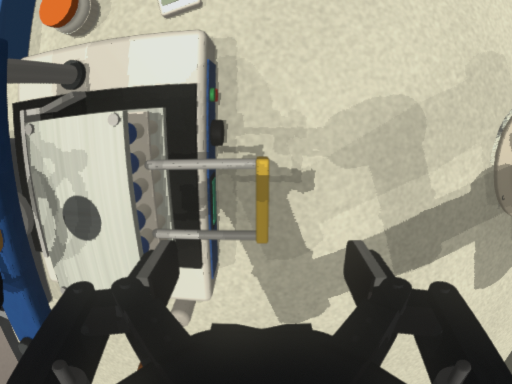

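Call:
servo_tool([
  [[0,0,2,0,0,0,0],[0,0,2,0,0,0,0],[0,0,2,0,0,0,0],[0,0,2,0,0,0,0],[0,0,1.3,0,0,0,0],[0,0,0.5,0,0,0,0],[0,0,0,0,0,0,0.5],[0,0,0,0,0,0,1],[0,0,0,0,0,0,1],[0,0,0,0,0,0,1],[0,0,0,0,0,0,1],[0,0,0,0,0,0,1]],
], squeeze=40)

```text
time_s: 2.77
tcp_pos: [459.4, 64.5, 192.5]
eef_rot: [-0.167, 3.137, 0.0]
contact_force: [-11.6, -1.5, 8.7]
opening: 0.144
```

Call:
servo_tool([
  [[0,0,0,0,0,0,1],[0,0,0,0,0,0,1],[0,0,0,0,0,0,1],[0,0,0,0,0,0,1]],
])

```text
time_s: 3.1
tcp_pos: [458.9, 64.3, 192.3]
eef_rot: [0.167, -3.136, 0.0]
contact_force: [-3.9, -0.5, 6.0]
opening: 0.108
```

```bash
python3 - <<'E'
from h import *
d=snap("wrist","3"); snap("side","3")
s=manip.state();print(s["tcp_pos"],s["contact_force"],s["opening"],s["time_s"])
E
```

```text
[458.90080568  64.3453044  192.28673724] [-3.54944696  0.62320547  6.35196736] 0.10758784096209038 3.2
```

View pics/wrist3.png

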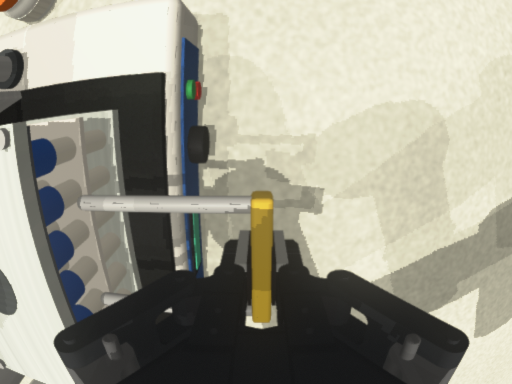

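Call:
servo_tool([
  [[-0.5,-0.01,0,0,0,0.2,1],[-0.5,-0.01,0,0,0,0.2,1],[-0.5,-0.01,0,0,0,0.2,1],[-0.5,-0.01,0,0,0,0.2,1],[-0.5,-0.01,0,0,0,0.2,1],[-0.5,-0.01,0,0,0,0.2,1],[-0.5,-0.01,0,0,0,0.2,1],[-0.5,-0.01,0,0,0,0.2,1],[0,0,0,0,0,0,1]],
])

```text
time_s: 3.95
tcp_pos: [497.6, 66.7, 192.1]
eef_rot: [0.123, -3.134, 0.003]
contact_force: [-8.0, -0.8, 9.1]
opening: 0.107
```

```bash
python3 - <<'E'
from h import *
snap("scene","4"); d=snap("side","4")
s=manip.state();print(s["tcp_pos"],s["eef_rot"],s["contact_force"],s["ft_torque"],s["opening"],s["time_s"])
cv2.imwrite("pics/side4z.png",cv2.resize(d["img"][130:290,150:320],None,fx=4,fy=3.6,interpolation=cv2.INTER_CUBIC))
E
```

```text
[497.52158418  66.7021438  192.11639352] [ 1.23111458e-01 -3.13448293e+00  2.75090277e-03] [-7.30389722 -1.0825799   7.91917956] [-0.23670524  1.92830606  0.05074559] 0.1061246785338924 4.05
```

View pics/side4z.png

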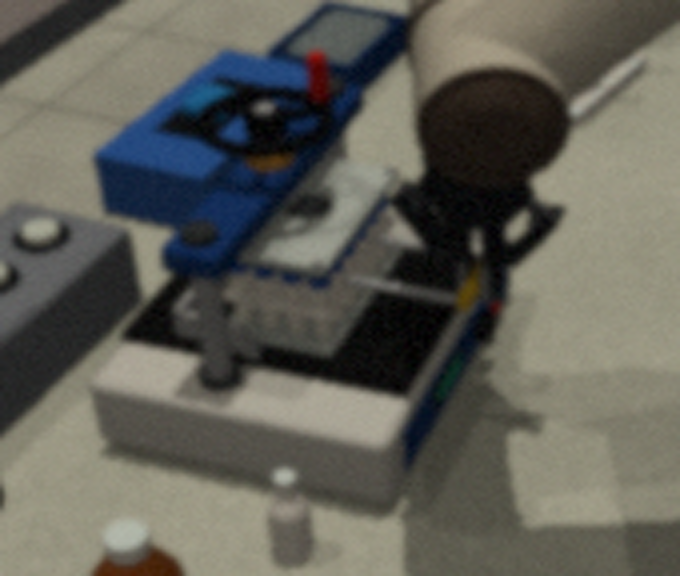

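Call:
servo_tool([
  [[-0.4,0,0,0,0,0,1],[-0.4,0,0,0,0,0,1],[-0.4,0,0,0,0,0,1],[-0.4,0,0,0,0,0,1],[-0.3,0,0,0,0,0,1],[-0.2,0,0,0,0,0,1],[0,0,0,0,0,0,1]],
])

```text
time_s: 4.63
tcp_pos: [517.7, 68.1, 192.1]
eef_rot: [0.123, -3.132, 0.004]
contact_force: [-9.3, -1.5, 10.4]
opening: 0.107
```

Call:
servo_tool([
  [[-0.1,0,0,0,0,0,1],[-0.1,0,0,0,0,0,1],[-0.1,0,0,0,0,0,1],[0,0,0,0,0,0,1]],
])

```text
time_s: 4.97
tcp_pos: [520.3, 68.3, 192.1]
eef_rot: [0.123, -3.132, 0.004]
contact_force: [-10.7, -1.8, 10.2]
opening: 0.104
```

Call:
servo_tool([
  [[-0.1,0,0,0,0,0,1],[-0.1,0,0,0,0,0,1],[0,0,0,0,0,0,1]],
])

```text
time_s: 5.22
tcp_pos: [522.3, 68.4, 192.1]
eef_rot: [0.123, -3.132, 0.004]
contact_force: [-10.8, -1.4, 10.2]
opening: 0.103
```

Call:
servo_tool([
  [[-0.1,0,0,0,0,0,1],[-0.1,0,0,0,0,0,1],[0,0,0,0,0,0,1]],
])

```text
time_s: 5.47
tcp_pos: [524.3, 68.6, 192.1]
eef_rot: [0.123, -3.132, 0.004]
contact_force: [-11.0, -0.9, 10.1]
opening: 0.104
```

Call:
servo_tool([
  [[-0.1,0,0,0,0,0,1],[-0.1,0,0,0,0,0,1],[0,0,0,0,0,0,1]],
])

```text
time_s: 5.72
tcp_pos: [524.9, 68.6, 192.1]
eef_rot: [0.122, -3.128, 0.005]
contact_force: [-15.2, 0.3, 14.1]
opening: 0.107
```

Call:
servo_tool([
  [[-0.1,0,0,0,0,0,1],[-0.1,0,0,0,0,0,1],[0,0,0,0,0,0,1]],
])

```text
time_s: 5.97
tcp_pos: [525.2, 68.5, 192.1]
eef_rot: [0.121, -3.124, 0.005]
contact_force: [-20.2, 1.3, 17.5]
opening: 0.107
```

```bash
python3 - <<'E'
from h import *
d=snap("side","5"); e=snap("scene","5");snap("wrist","5")
cv2.imwrite("pics/side5z.png",cv2.resize(d["img"][130:290,150:320],None,fx=4,fy=3.6,interpolation=cv2.INTER_CUBIC))
E
```

```text
(no output)
```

View pics/side5z.png

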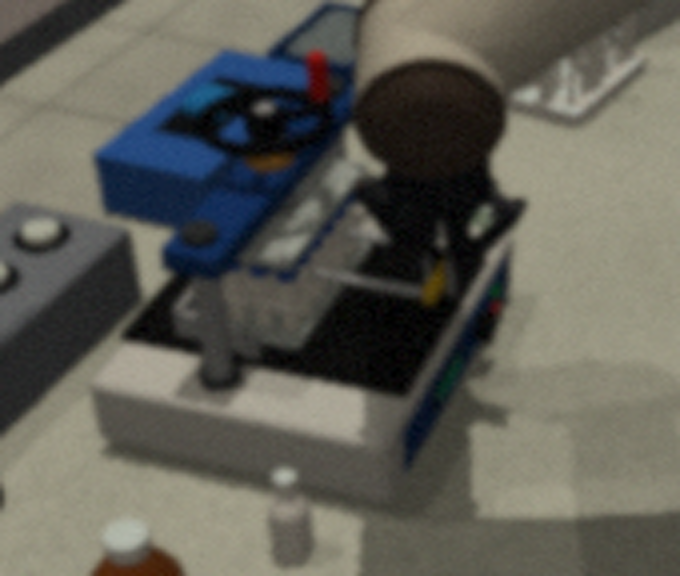

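View pics/wrist5.png

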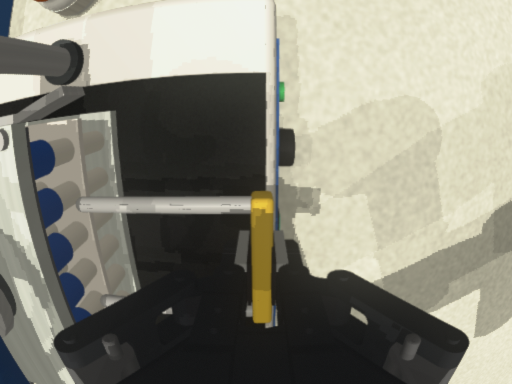

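Call:
servo_tool([
  [[0.1,0,0,0,0,0,1],[0.1,0,0,0,0,0,1],[0,0,0,0,0,0,1],[0,0,0,0,0,0,0.6],[0,0,0,0,0,0,0.4],[0,0,0,0,0,0,0.4],[0,0,0,0,0,0,0.4],[0,0,0,0,0,0,0.4]],
])

```text
time_s: 6.78
tcp_pos: [529.5, 69.9, 191.7]
eef_rot: [-0.123, 3.139, 0.0]
contact_force: [-0.1, -0.4, 0.5]
opening: 0.601
```

Call:
servo_tool([
  [[0,0,-2,0,0,0,0.2],[0,0,-2.5,0,0,0,0],[0,0,-3,0,0,0,0],[0,0,-3,0,0,0,0],[-0.5,0,-3,0,0,0,0],[-1.5,1,-3,0,0,0,0],[-2,1,-3,0,0,0,0],[-2,1,-2.5,0,0,0,0],[-2,1,0,0,0,0,0],[0,0,0,0,0,0,0],[0,0,0,0,0,0,0]],
])

```text
time_s: 7.7
tcp_pos: [606.3, 116.6, 410.4]
eef_rot: [0.124, -3.137, 0.0]
contact_force: [-0.5, 1.2, -1.3]
opening: 0.999
```

```bash
cat > m.py <<'E'
from h import *
def meas(tag):
    d=snap("wrist",tag); s=manip.state(); print(s["tcp_pos"].round(1),s["time_s"])
    vv,uu=np.mgrid[0:300,0:512]; uv=np.stack([uu.ravel(),vv.ravel()],1)
    P=pts(d,uv).reshape(300,512,3)
    hsv=cv2.cvtColor(d["img"],cv2.COLOR_BGR2HSV)[:300]
    b=(cv2.inRange(hsv,(105,130,50),(120,255,255))>0)&(abs(P[...,2]-221.8)<4)&(P[...,0]<720)
    q=P[b][:,:2].astype(np.float32); print("bridge",cv2.minAreaRect(q))
    m=(abs(P[...,2]-179.5)<4)&(P[...,0]>520)&(P[...,0]<640)&(P[...,1]>-20)&(P[...,1]<180)
    q=P[m][:,:2].astype(np.float32)
    L=[]
    for y0 in range(10,135,5):
        x=q[(q[:,1]>y0)&(q[:,1]<y0+5)][:,0]
        if len(x)>5:L.append((y0+2.5,np.percentile(x,1)))
    L=np.array(L);c=np.polyfit(L[:,0],L[:,1],1);print("front edge",np.degrees(np.arctan(-c[0])),"x at 80:",np.polyval(c,80),(L[:,1]-np.polyval(c,L[:,0])).std().round(1))
    for sd in (0,1):
        L=[]
        for x0 in range(620,636,4):
            y=q[(q[:,0]>x0)&(q[:,0]<x0+4)][:,1]
            if len(y)>5:L.append((x0+2,y.max() if sd else y.min()))
        print("side",sd,np.array(L).round(1).tolist())
    y=mask(d,(18,120,90),(32,255,255))
    for st,c,uv in comps(y,200):
        p=pts(d,uv);q2=p[np.abs(p[:,2]-np.median(p[:,2]))<4][:,:2].astype(np.float32);print("yel",np.median(p,0).round(1),cv2.minAreaRect(q2))
    red=(cv2.inRange(hsv,(0,150,80),(6,255,255))|cv2.inRange(hsv,(172,130,60),(180,255,255)))>0
    t=P[red]; zt=np.percentile(t[:,2],75); t=t[(abs(t[:,2]-zt)<3)]; print("handle top",t.mean(0).round(1),t.min(0).round(1),t.max(0).round(1),cv2.minEnclosingCircle(t[:,:2].astype(np.float32)))
    k=(P[...,2]>255)&(P[...,2]<268)&(P[...,0]>590)&(P[...,0]<720)&(P[...,1]>10)&(P[...,1]<150)
    q=P[k][:,:2].astype(np.float32);print("wheel",cv2.minEnclosingCircle(q),np.median(P[k][:,2]))
E
python3 -c "
from m import *
meas('6'); snap('scene','6')"
```

```text
[605.7 116.  410.5] 7.75
bridge ((658.30908203125, 80.18811798095703), (44.383155822753906, 263.2538757324219), 4.5763678550720215)
front edge -0.21955162114696358 x at 80: 620.2233733188837 5.4
side 0 [[622.0, 1.1], [626.0, 1.5], [630.0, 1.7], [634.0, 2.0]]
side 1 [[622.0, 151.2], [626.0, 151.4], [630.0, 151.7], [634.0, 125.7]]
yel [525.9  67.  141.9] ((525.3507080078125, 68.68408203125), (10.300878524780273, 68.44156646728516), 4.628055095672607)
handle top [629.5  49.4 310.4] [622.7  42.9 307.9] [636.2  56.4 312.3] ((629.7731323242188, 49.58835983276367), 7.156188011169434)
wheel ((657.8095092773438, 80.51361846923828), 51.320743560791016) 264.57611712656933
```

View pics/wrist6.png

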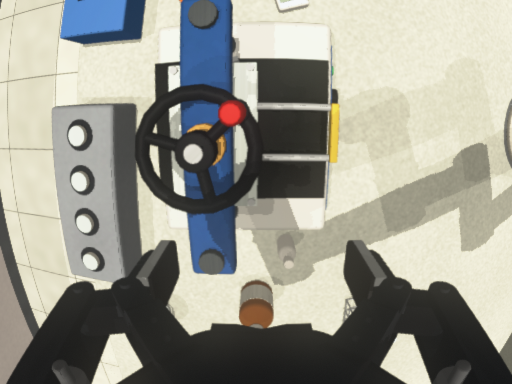

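Call:
servo_tool([
  [[0,0,0,0,0,4.55,0],[-0.58,-1.68,0.5,0,0,0,0],[-0.58,-1.68,1,0,0,0,0],[-0.58,-1.68,1,0,0,0,0],[-0.58,-1.67,1,0,0,0,0],[0,0,0,0,0,0,0],[0,0,0,0,0,0,0]],
])

```text
time_s: 8.38
tcp_pos: [628.2, 47.7, 376.1]
eef_rot: [-0.004, -3.139, 0.001]
contact_force: [-1.3, 0.7, 0.4]
opening: 0.997
```

```bash
python3 - <<'E'
from h import *
d=snap("wrist","7"); s=manip.state(); print(s["tcp_pos"],s["eef_rot"],s["contact_force"])
hsv=cv2.cvtColor(d["img"],cv2.COLOR_BGR2HSV)
red=(cv2.inRange(hsv,(0,150,80),(6,255,255))|cv2.inRange(hsv,(172,130,60),(180,255,255)))
for st,c,uv in comps(red,100):
    t=pts(d,uv); print(st,c,np.percentile(t,[5,50,95],axis=0).round(1)); t=t[abs(t[:,2]-310)<4]; print(t.mean(0),cv2.minEnclosingCircle(t[:,:2].astype(np.float32)))
E
```

```text
[628.43349134  48.38222585 376.99997097] [-2.59952645e-03 -3.14125081e+00  4.78366416e-04] [ 0.4748036  -0.66468367  0.45158485]
[245, 217, 29, 49, 1114] [259.0, 241.5] [[623.4  41.7 279.1]
 [629.7  44.3 305.4]
 [636.   52.5 311.2]]
[629.75514145  47.61574764 309.72536273] ((629.9297485351562, 48.41478729248047), 7.370564937591553)
```

View pics/wrist7.png

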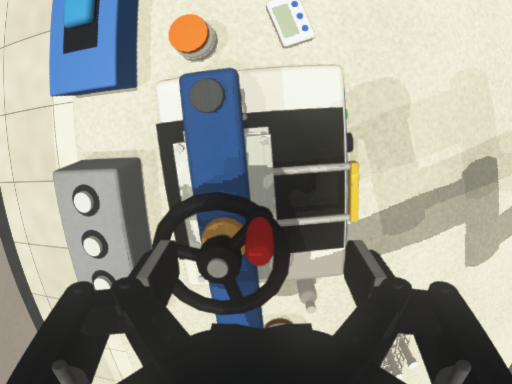

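Call:
servo_tool([
  [[-0.1,0,0.8,0,0,0,0],[0,0,0.9,0,0,0,0],[0,0,0.8,0,0,0,0],[0,0,0,0,0,0,0.5],[0,0,0,0,0,0,1],[0,0,0,0,0,0,1],[0,0,0,0,0,0,1],[0,0,0,0,0,0,1],[0,0,0,0,0,0,1],[0,0,0,0,0,0,1]],
], squeeze=60)

```text
time_s: 9.27
tcp_pos: [629.8, 48.7, 352.5]
eef_rot: [0.001, 3.141, -0.001]
contact_force: [-1.8, -0.3, 1.9]
opening: 0.162
```

Call:
servo_tool([
  [[0,0,0,0,0,0,1],[0,0,0,0,0,0,1],[0,0,0,0,0,0,1]],
])

```text
time_s: 9.52
tcp_pos: [629.8, 48.7, 352.5]
eef_rot: [0.001, 3.141, -0.0]
contact_force: [-1.6, -0.5, 3.3]
opening: 0.166
```

```bash
python3 - <<'E'
from h import *
d=snap("wrist","8"); s=manip.state(); print(s["tcp_pos"],s["eef_rot"],s["contact_force"],s["opening"])
E
```

```text
[629.83216385  48.67495357 352.53660228] [ 1.31605943e-03  3.14124318e+00 -4.86876265e-04] [-2.55869652 -1.10855786  4.44111291] 0.165050061730709
```

View pics/wrist8.png

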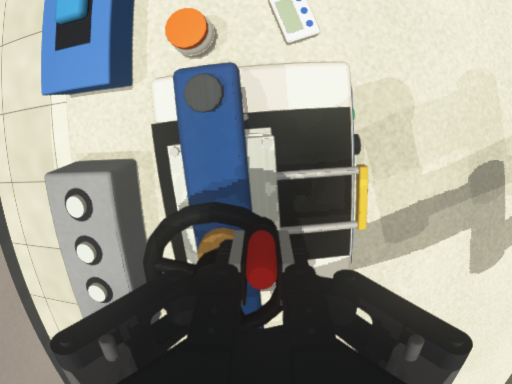

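```bash
cat > arc.py <<'E'
import sys,numpy as np
# arc.py phi0 step n [cx cy px py]: rows cm tool frame (tool x=-X, y=Y, z=-Z), R=43 about centre
phi0,step,n=map(float,sys.argv[1:4]); n=int(n)
cx,cy,px,py=map(float,sys.argv[4:8]) if len(sys.argv)>4 else (658.1,80.2,629.8,48.7)
x,y,zc=px,py,0.; out=[]
for i in range(1,n+1):
    a=np.radians(phi0-step*i); tx,ty=cx+43*np.cos(a),cy+43*np.sin(a)
    dx=round(-(tx-x)/10,2);dy=round((ty-y)/10,2)
    dz=round((4*step*i/360)/10-zc,2); x-=dx*10;y+=dy*10;zc+=dz
    out.append([dx,dy,dz,0,0,0,1])
print(out); print("end",phi0-step*n,round(x,1),round(y,1))
E
python3 arc.py -132 8 12
```

```text
[[np.float64(0.46), np.float64(0.39), 0.01, 0, 0, 0, 1], [np.float64(0.36), np.float64(0.48), 0.01, 0, 0, 0, 1], [np.float64(0.28), np.float64(0.53), 0.01, 0, 0, 0, 1], [np.float64(0.2), np.float64(0.56), 0.01, 0, 0, 0, 1], [np.float64(0.13), np.float64(0.59), 0.0, 0, 0, 0, 1], [np.float64(0.04), np.float64(0.6), 0.01, 0, 0, 0, 1], [np.float64(-0.04), np.float64(0.6), 0.01, 0, 0, 0, 1], [np.float64(-0.13), np.float64(0.59), 0.01, 0, 0, 0, 1], [np.float64(-0.2), np.float64(0.56), 0.01, 0, 0, 0, 1], [np.float64(-0.28), np.float64(0.53), 0.01, 0, 0, 0, 1], [np.float64(-0.36), np.float64(0.48), 0.01, 0, 0, 0, 1], [np.float64(-0.41), np.float64(0.44), 0.01, 0, 0, 0, 1]]
end -228.0 629.3 112.2
```

Call:
servo_tool([
  [[0.46,0.39,0.01,0,0,0,1],[0.36,0.48,0.01,0,0,0,1],[0.28,0.53,0.01,0,0,0,1],[0.2,0.56,0.01,0,0,0,1],[0.13,0.59,0,0,0,0,1],[0.04,0.6,0.01,0,0,0,1]],
])

```text
time_s: 10.07
tcp_pos: [615.1, 81.2, 351.9]
eef_rot: [0.001, 3.141, 0.0]
contact_force: [0.4, -1.1, 4.8]
opening: 0.166
```

Call:
servo_tool([
  [[-0.04,0.6,0.01,0,0,0,1],[-0.13,0.59,0.01,0,0,0,1],[-0.2,0.56,0.01,0,0,0,1],[-0.28,0.53,0.01,0,0,0,1],[-0.36,0.48,0.01,0,0,0,1],[-0.41,0.44,0.01,0,0,0,1]],
])

```text
time_s: 10.57
tcp_pos: [629.7, 113.3, 351.4]
eef_rot: [0.0, 3.141, -0.0]
contact_force: [-0.0, -1.8, 5.5]
opening: 0.167
```

```bash
sed -i 's/dx,dy,dz,0,0,0,1/float(dx),float(dy),float(dz),0,0,0,1/' arc.py; python3 arc.py -228 9 12 658.1 80.2 629.3 112.2;python3 arc.py -336 9 12 658.1 80.2 697.4 97.7; python3 arc.py -84 9 12 658.1 80.2 662.6 37.4
```

```text
[[-0.54, 0.41, 0.01, 0, 0, 0, 1], [-0.59, 0.32, 0.01, 0, 0, 0, 1], [-0.64, 0.22, 0.01, 0, 0, 0, 1], [-0.66, 0.13, 0.01, 0, 0, 0, 1], [-0.68, 0.01, 0.01, 0, 0, 0, 1], [-0.66, -0.08, 0.01, 0, 0, 0, 1], [-0.65, -0.2, 0.01, 0, 0, 0, 1], [-0.61, -0.29, 0.01, 0, 0, 0, 1], [-0.56, -0.38, 0.01, 0, 0, 0, 1], [-0.49, -0.46, 0.01, 0, 0, 0, 1], [-0.41, -0.54, 0.01, 0, 0, 0, 1], [-0.32, -0.59, 0.01, 0, 0, 0, 1]]
end -336.0 697.4 97.7
[[-0.22, -0.64, 0.01, 0, 0, 0, 1], [-0.13, -0.66, 0.01, 0, 0, 0, 1], [-0.01, -0.68, 0.01, 0, 0, 0, 1], [0.08, -0.66, 0.01, 0, 0, 0, 1], [0.2, -0.65, 0.01, 0, 0, 0, 1], [0.29, -0.61, 0.01, 0, 0, 0, 1], [0.38, -0.56, 0.01, 0, 0, 0, 1], [0.46, -0.49, 0.01, 0, 0, 0, 1], [0.54, -0.41, 0.01, 0, 0, 0, 1], [0.59, -0.32, 0.01, 0, 0, 0, 1], [0.64, -0.22, 0.01, 0, 0, 0, 1], [0.66, -0.13, 0.01, 0, 0, 0, 1]]
end -444.0 662.6 37.4
[[0.68, -0.01, 0.01, 0, 0, 0, 1], [0.66, 0.08, 0.01, 0, 0, 0, 1], [0.65, 0.2, 0.01, 0, 0, 0, 1], [0.61, 0.29, 0.01, 0, 0, 0, 1], [0.56, 0.38, 0.01, 0, 0, 0, 1], [0.49, 0.46, 0.01, 0, 0, 0, 1], [0.41, 0.54, 0.01, 0, 0, 0, 1], [0.32, 0.59, 0.01, 0, 0, 0, 1], [0.22, 0.64, 0.01, 0, 0, 0, 1], [0.13, 0.66, 0.01, 0, 0, 0, 1], [0.01, 0.68, 0.01, 0, 0, 0, 1], [-0.08, 0.66, 0.01, 0, 0, 0, 1]]
end -192.0 616.0 89.1
```

Call:
servo_tool([
  [[-0.54,0.41,0.01,0,0,0,1],[-0.59,0.32,0.01,0,0,0,1],[-0.64,0.22,0.01,0,0,0,1],[-0.66,0.13,0.01,0,0,0,1],[-0.68,0.01,0.01,0,0,0,1],[-0.66,-0.08,0.01,0,0,0,1]],
])

```text
time_s: 11.07
tcp_pos: [667.3, 123.1, 350.8]
eef_rot: [-0.0, -3.142, 0.001]
contact_force: [-2.2, -2.0, 6.8]
opening: 0.17
```

Call:
servo_tool([
  [[-0.65,-0.2,0.01,0,0,0,1],[-0.61,-0.29,0.01,0,0,0,1],[-0.56,-0.38,0.01,0,0,0,1],[-0.49,-0.46,0.01,0,0,0,1],[-0.41,-0.54,0.01,0,0,0,1],[-0.32,-0.59,0.01,0,0,0,1]],
])

```text
time_s: 11.57
tcp_pos: [697.5, 98.6, 350.2]
eef_rot: [0.0, -3.141, -0.001]
contact_force: [-2.8, 0.3, 7.0]
opening: 0.164
```

Call:
servo_tool([
  [[-0.22,-0.64,0.01,0,0,0,1],[-0.13,-0.66,0.01,0,0,0,1],[-0.01,-0.68,0.01,0,0,0,1],[0.08,-0.66,0.01,0,0,0,1],[0.2,-0.65,0.01,0,0,0,1],[0.29,-0.61,0.01,0,0,0,1]],
])

```text
time_s: 12.07
tcp_pos: [695.8, 60.1, 349.6]
eef_rot: [-0.0, 3.14, 0.003]
contact_force: [-1.1, 1.2, 7.3]
opening: 0.166
```

Call:
servo_tool([
  [[0.38,-0.56,0.01,0,0,0,1],[0.46,-0.49,0.01,0,0,0,1],[0.54,-0.41,0.01,0,0,0,1],[0.59,-0.32,0.01,0,0,0,1],[0.64,-0.22,0.01,0,0,0,1],[0.66,-0.13,0.01,0,0,0,1]],
])

```text
time_s: 12.57
tcp_pos: [663.4, 38.2, 349.0]
eef_rot: [0.001, 3.138, 0.001]
contact_force: [1.6, -0.0, 5.6]
opening: 0.163
```

Call:
servo_tool([
  [[0.68,-0.01,0.01,0,0,0,1],[0.66,0.08,0.01,0,0,0,1],[0.65,0.2,0.01,0,0,0,1],[0.61,0.29,0.01,0,0,0,1],[0.56,0.38,0.01,0,0,0,1],[0.49,0.46,0.01,0,0,0,1]],
])

```text
time_s: 13.07
tcp_pos: [626.3, 52.0, 348.4]
eef_rot: [0.001, 3.14, -0.0]
contact_force: [1.0, -1.2, 5.0]
opening: 0.164
```

Call:
servo_tool([
  [[0.41,0.54,0.01,0,0,0,1],[0.32,0.59,0.01,0,0,0,1],[0.22,0.64,0.01,0,0,0,1],[0.13,0.66,0.01,0,0,0,1],[0.01,0.68,0.01,0,0,0,1],[-0.08,0.66,0.01,0,0,0,1]],
])

```text
time_s: 13.57
tcp_pos: [616.1, 90.1, 347.8]
eef_rot: [0.001, 3.141, 0.0]
contact_force: [0.7, -1.6, 5.3]
opening: 0.165
```

```bash
python3 arc.py -192 9 12 658.1 80.2 616.0 89.1;python3 arc.py -300 9 12 658.1 80.2 679.6 117.4; python3 arc.py -48 9 12 658.1 80.2 686.9 48.2
```

```text
[[-0.2, 0.65, 0.01, 0, 0, 0, 1], [-0.29, 0.61, 0.01, 0, 0, 0, 1], [-0.38, 0.56, 0.01, 0, 0, 0, 1], [-0.46, 0.49, 0.01, 0, 0, 0, 1], [-0.54, 0.41, 0.01, 0, 0, 0, 1], [-0.59, 0.32, 0.01, 0, 0, 0, 1], [-0.64, 0.22, 0.01, 0, 0, 0, 1], [-0.66, 0.13, 0.01, 0, 0, 0, 1], [-0.68, 0.01, 0.01, 0, 0, 0, 1], [-0.66, -0.08, 0.01, 0, 0, 0, 1], [-0.65, -0.2, 0.01, 0, 0, 0, 1], [-0.61, -0.29, 0.01, 0, 0, 0, 1]]
end -300.0 679.6 117.4
[[-0.56, -0.38, 0.01, 0, 0, 0, 1], [-0.49, -0.46, 0.01, 0, 0, 0, 1], [-0.41, -0.54, 0.01, 0, 0, 0, 1], [-0.32, -0.59, 0.01, 0, 0, 0, 1], [-0.22, -0.64, 0.01, 0, 0, 0, 1], [-0.13, -0.66, 0.01, 0, 0, 0, 1], [-0.01, -0.68, 0.01, 0, 0, 0, 1], [0.08, -0.66, 0.01, 0, 0, 0, 1], [0.2, -0.65, 0.01, 0, 0, 0, 1], [0.29, -0.61, 0.01, 0, 0, 0, 1], [0.38, -0.56, 0.01, 0, 0, 0, 1], [0.46, -0.49, 0.01, 0, 0, 0, 1]]
end -408.0 686.9 48.2
[[0.54, -0.41, 0.01, 0, 0, 0, 1], [0.59, -0.32, 0.01, 0, 0, 0, 1], [0.64, -0.22, 0.01, 0, 0, 0, 1], [0.66, -0.13, 0.01, 0, 0, 0, 1], [0.68, -0.01, 0.01, 0, 0, 0, 1], [0.66, 0.08, 0.01, 0, 0, 0, 1], [0.65, 0.2, 0.01, 0, 0, 0, 1], [0.61, 0.29, 0.01, 0, 0, 0, 1], [0.56, 0.38, 0.01, 0, 0, 0, 1], [0.49, 0.46, 0.01, 0, 0, 0, 1], [0.41, 0.54, 0.01, 0, 0, 0, 1], [0.32, 0.59, 0.01, 0, 0, 0, 1]]
end -156.0 618.8 62.7
```

Still free after about 420°. Continuing.

Call:
servo_tool([
  [[-0.2,0.65,0.01,0,0,0,1],[-0.29,0.61,0.01,0,0,0,1],[-0.38,0.56,0.01,0,0,0,1],[-0.46,0.49,0.01,0,0,0,1],[-0.54,0.41,0.01,0,0,0,1],[-0.59,0.32,0.01,0,0,0,1]],
])

```text
time_s: 14.07
tcp_pos: [641.0, 120.5, 347.2]
eef_rot: [0.0, 3.141, -0.0]
contact_force: [-1.5, -2.5, 5.4]
opening: 0.165
```

Call:
servo_tool([
  [[-0.64,0.22,0.01,0,0,0,1],[-0.66,0.13,0.01,0,0,0,1],[-0.68,0.01,0.01,0,0,0,1],[-0.66,-0.08,0.01,0,0,0,1],[-0.65,-0.2,0.01,0,0,0,1],[-0.61,-0.29,0.01,0,0,0,1]],
])

```text
time_s: 14.57
tcp_pos: [679.6, 118.3, 346.6]
eef_rot: [0.0, -3.141, 0.0]
contact_force: [-3.9, -1.7, 7.3]
opening: 0.165
```

Call:
servo_tool([
  [[-0.56,-0.38,0.01,0,0,0,1],[-0.49,-0.46,0.01,0,0,0,1],[-0.41,-0.54,0.01,0,0,0,1],[-0.32,-0.59,0.01,0,0,0,1]],
])

```text
time_s: 14.9
tcp_pos: [696.7, 100.3, 346.3]
eef_rot: [0.002, -3.14, -0.005]
contact_force: [-6.2, 6.9, 8.5]
opening: 0.165
```

Call:
servo_tool([
  [[-0.06,-0.13,0,0,0,0,1],[-0.06,-0.14,0,0,0,0,1],[-0.05,-0.14,0.01,0,0,0,1]],
])

```text
time_s: 15.15
tcp_pos: [698.4, 96.3, 346.3]
eef_rot: [0.001, -3.141, -0.005]
contact_force: [-5.9, 7.5, 9.3]
opening: 0.167
```

```bash
python3 - <<'E'
from h import *
s=manip.state(); print(s["tcp_pos"],s["eef_rot"],s["contact_force"],s["ft_torque"],s["opening"],s["time_s"])
E
```

```text
[698.44478394  96.29166754 346.26485762] [ 1.31351587e-03 -3.14064319e+00 -5.34419516e-03] [-5.90292706  7.4791112   9.33997512] [1.99782893 1.74781414 0.02140535] 0.1668580084619297 15.15
```

Call:
servo_tool([
  [[-0.05,-0.14,0,0,0,0,1],[-0.04,-0.14,0,0,0,0,1],[-0.04,-0.15,0.01,0,0,0,1]],
])

```text
time_s: 15.4
tcp_pos: [699.5, 93.3, 346.2]
eef_rot: [0.003, -3.141, -0.008]
contact_force: [-6.3, 8.7, 9.2]
opening: 0.164
```

Call:
servo_tool([
  [[0,0,0,0,0,0,1],[0,0,0,0,0,0,1],[0,0,0,0,0,0,1]],
])

```text
time_s: 15.65
tcp_pos: [699.7, 92.6, 346.2]
eef_rot: [0.002, -3.141, -0.006]
contact_force: [-5.4, 5.2, 7.9]
opening: 0.169
```

```bash
python3 - <<'E'
from h import *
d=snap("side","9"); e=snap("scene","9");w=snap("wrist","9")
a=cv2.resize(d["img"][110:270,150:300],(400,427),interpolation=cv2.INTER_CUBIC)
b=cv2.resize(e["img"][110:270,220:370],(400,427),interpolation=cv2.INTER_CUBIC)
cv2.imwrite("pics/p9.png",np.hstack([a,b]))
E
```

```text
(no output)
```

View pics/p9.png

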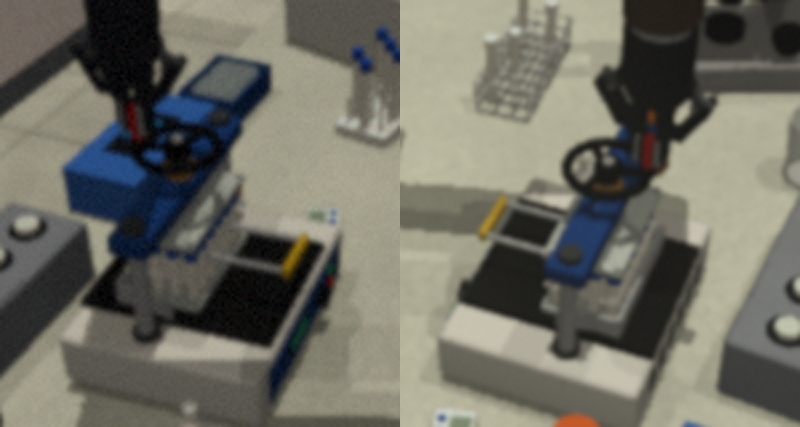

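View pics/wrist9.png

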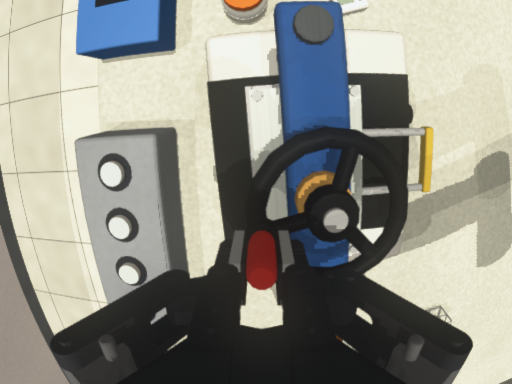

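Call:
servo_tool([
  [[-0.02,-0.07,0,0,0,0,1],[-0.01,-0.07,0,0,0,0,1],[-0.02,-0.08,0,0,0,0,1],[-0.01,-0.07,0.01,0,0,0,1]],
])

```text
time_s: 16.13
tcp_pos: [700.1, 90.8, 346.2]
eef_rot: [0.004, -3.141, -0.009]
contact_force: [-6.6, 8.4, 8.5]
opening: 0.165
```

Call:
servo_tool([
  [[-0.01,-0.08,0,0,0,0,1],[-0.01,-0.07,0,0,0,0,1],[-0.01,-0.08,0,0,0,0,1],[-0.01,-0.07,0,0,0,0,1]],
])

```text
time_s: 16.47
tcp_pos: [700.6, 88.3, 346.2]
eef_rot: [-0.004, 3.142, 0.01]
contact_force: [-5.3, 10.1, 9.1]
opening: 0.164
```

```bash
python3 arc.py 4 1 12 658.1 80.2 701.0 83.2; python3 arc.py -8 1 12 658.1 80.2 700.7 74.2;python3 arc.py -20 1 12 658.1 80.2 698.5 65.5
```

```text
[[-0.0, -0.07, 0.0, 0, 0, 0, 1], [-0.01, -0.08, 0.0, 0, 0, 0, 1], [0.0, -0.07, 0.0, 0, 0, 0, 1], [-0.0, -0.08, 0.0, 0, 0, 0, 1], [0.0, -0.08, 0.01, 0, 0, 0, 1], [0.0, -0.07, -0.0, 0, 0, 0, 1], [0.01, -0.08, -0.0, 0, 0, 0, 1], [0.0, -0.07, -0.0, 0, 0, 0, 1], [0.01, -0.07, 0.0, 0, 0, 0, 1], [0.0, -0.08, 0.0, 0, 0, 0, 1], [0.01, -0.07, 0.0, 0, 0, 0, 1], [0.01, -0.08, 0.0, 0, 0, 0, 1]]
end -8.0 700.7 74.2
[[0.01, -0.07, 0.0, 0, 0, 0, 1], [0.02, -0.08, 0.0, 0, 0, 0, 1], [0.01, -0.07, 0.0, 0, 0, 0, 1], [0.01, -0.07, 0.0, 0, 0, 0, 1], [0.02, -0.08, 0.01, 0, 0, 0, 1], [0.02, -0.07, -0.0, 0, 0, 0, 1], [0.02, -0.07, -0.0, 0, 0, 0, 1], [0.02, -0.08, -0.0, 0, 0, 0, 1], [0.02, -0.07, 0.0, 0, 0, 0, 1], [0.02, -0.07, 0.0, 0, 0, 0, 1], [0.02, -0.07, 0.0, 0, 0, 0, 1], [0.03, -0.07, 0.0, 0, 0, 0, 1]]
end -20.0 698.5 65.5
[[0.03, -0.07, 0.0, 0, 0, 0, 1], [0.02, -0.07, 0.0, 0, 0, 0, 1], [0.03, -0.07, 0.0, 0, 0, 0, 1], [0.03, -0.07, 0.0, 0, 0, 0, 1], [0.03, -0.07, 0.01, 0, 0, 0, 1], [0.04, -0.06, -0.0, 0, 0, 0, 1], [0.03, -0.07, -0.0, 0, 0, 0, 1], [0.03, -0.07, -0.0, 0, 0, 0, 1], [0.04, -0.06, 0.0, 0, 0, 0, 1], [0.04, -0.07, 0.0, 0, 0, 0, 1], [0.03, -0.06, 0.0, 0, 0, 0, 1], [0.04, -0.07, 0.0, 0, 0, 0, 1]]
end -32.0 694.6 57.4
```

Call:
servo_tool([
  [[0,-0.07,0,0,0,0,1],[-0.01,-0.08,0,0,0,0,1],[0,-0.07,0,0,0,0,1],[0,-0.08,0,0,0,0,1]],
])

```text
time_s: 16.8
tcp_pos: [700.9, 85.7, 346.2]
eef_rot: [-0.005, 3.141, 0.011]
contact_force: [-4.2, 11.1, 7.8]
opening: 0.161
```

Call:
servo_tool([
  [[0,-0.08,0,0,0,0,1],[0,-0.07,0,0,0,0,1],[0.01,-0.08,0,0,0,0,1],[0,-0.07,0,0,0,0,1]],
])

```text
time_s: 17.13
tcp_pos: [701.1, 83.1, 346.1]
eef_rot: [-0.005, 3.14, 0.012]
contact_force: [-5.1, 11.8, 8.0]
opening: 0.164
```

Call:
servo_tool([
  [[0,-0.03,0,0,0,0,1],[0,-0.03,0,0,0,0,1],[0,-0.03,0,0,0,0,1],[0,-0.03,0,0,0,0,1]],
])

```text
time_s: 17.47
tcp_pos: [701.2, 82.0, 346.1]
eef_rot: [-0.005, 3.14, 0.012]
contact_force: [-4.1, 12.8, 8.6]
opening: 0.165
```

Call:
servo_tool([
  [[0,-0.03,0,0,0,0,1],[0.01,-0.03,0,0,0,0,1],[0,-0.03,0,0,0,0,1],[0,-0.03,0,0,0,0,1]],
])

```text
time_s: 17.8
tcp_pos: [701.2, 81.0, 346.1]
eef_rot: [-0.005, 3.139, 0.013]
contact_force: [-3.4, 12.5, 8.0]
opening: 0.166
```

```bash
python3 arc.py -7 -9 12 658.1 80.2 700.9 74.8; python3 arc.py 101 1.5 12 658.1 80.2 649.9 122.4;python3 arc.py 83 1.5 12 658.1 80.2 663.3 122.9;python3 arc.py 65 1.5 12 658.1 80.2 676.3 119.2;python3 arc.py 47 1.5 12 658.1 80.2 687.4 111.6;python3 arc.py 29 1.5 12 658.1 80.2 695.7 101;python3 arc.py 11 1.5 12 658.1 80.2 700.3 88.4
```

```text
[[-0.02, 0.69, -0.01, 0, 0, 0, 1], [0.08, 0.67, -0.01, 0, 0, 0, 1], [0.18, 0.65, -0.01, 0, 0, 0, 1], [0.28, 0.61, -0.01, 0, 0, 0, 1], [0.37, 0.57, -0.01, 0, 0, 0, 1], [0.46, 0.49, -0.01, 0, 0, 0, 1], [0.53, 0.42, -0.01, 0, 0, 0, 1], [0.58, 0.34, -0.01, 0, 0, 0, 1], [0.63, 0.23, -0.01, 0, 0, 0, 1], [0.67, 0.14, -0.01, 0, 0, 0, 1], [0.67, 0.03, -0.01, 0, 0, 0, 1], [0.67, -0.08, -0.01, 0, 0, 0, 1]]
end 101.0 649.9 122.4
[[-0.11, 0.02, 0.0, 0, 0, 0, 1], [-0.11, 0.02, 0.0, 0, 0, 0, 1], [-0.11, 0.01, 0.01, 0, 0, 0, 1], [-0.12, 0.01, -0.0, 0, 0, 0, 1], [-0.11, 0.01, -0.0, 0, 0, 0, 1], [-0.11, 0.01, 0.0, 0, 0, 0, 1], [-0.11, -0.0, 0.0, 0, 0, 0, 1], [-0.12, -0.0, 0.0, 0, 0, 0, 1], [-0.11, -0.0, 0.0, 0, 0, 0, 1], [-0.11, -0.01, 0.01, 0, 0, 0, 1], [-0.11, -0.01, -0.0, 0, 0, 0, 1], [-0.11, -0.01, 0.0, 0, 0, 0, 1]]
end 83.0 663.3 122.9
[[-0.12, -0.02, 0.0, 0, 0, 0, 1], [-0.11, -0.02, 0.0, 0, 0, 0, 1], [-0.11, -0.02, 0.01, 0, 0, 0, 1], [-0.11, -0.02, -0.0, 0, 0, 0, 1], [-0.11, -0.03, -0.0, 0, 0, 0, 1], [-0.11, -0.03, 0.0, 0, 0, 0, 1], [-0.1, -0.03, 0.0, 0, 0, 0, 1], [-0.11, -0.03, 0.0, 0, 0, 0, 1]
[... 1123 characters left out ...]
], [-0.04, -0.1, -0.0, 0, 0, 0, 1], [-0.04, -0.11, 0.0, 0, 0, 0, 1], [-0.04, -0.11, 0.0, 0, 0, 0, 1], [-0.03, -0.1, 0.0, 0, 0, 0, 1], [-0.03, -0.11, 0.0, 0, 0, 0, 1], [-0.03, -0.11, 0.01, 0, 0, 0, 1], [-0.03, -0.11, -0.0, 0, 0, 0, 1], [-0.02, -0.11, 0.0, 0, 0, 0, 1]]
end 11.0 700.3 88.4
[[-0.02, -0.11, 0.0, 0, 0, 0, 1], [-0.02, -0.11, 0.0, 0, 0, 0, 1], [-0.01, -0.11, 0.01, 0, 0, 0, 1], [-0.01, -0.12, -0.0, 0, 0, 0, 1], [-0.01, -0.11, -0.0, 0, 0, 0, 1], [-0.01, -0.11, 0.0, 0, 0, 0, 1], [0.0, -0.11, 0.0, 0, 0, 0, 1], [0.0, -0.12, 0.0, 0, 0, 0, 1], [0.0, -0.11, 0.0, 0, 0, 0, 1], [0.01, -0.11, 0.01, 0, 0, 0, 1], [0.01, -0.11, -0.0, 0, 0, 0, 1], [0.01, -0.11, 0.0, 0, 0, 0, 1]]
end -7.0 700.8 75.0
```

Call:
servo_tool([
  [[-0.02,0.69,-0.02,0,0,0,1],[0.08,0.67,-0.02,0,0,0,1],[0.18,0.65,-0.02,0,0,0,1],[0.28,0.61,-0.02,0,0,0,1],[0.37,0.57,-0.02,0,0,0,1],[0.46,0.49,-0.01,0,0,0,1],[0.53,0.42,-0.01,0,0,0,1],[0.58,0.34,-0.01,0,0,0,1],[0.63,0.23,-0.01,0,0,0,1],[0.67,0.14,-0.01,0,0,0,1],[0.67,0.03,-0.01,0,0,0,1],[0.67,-0.08,-0.01,0,0,0,1]],
])

```text
time_s: 18.8
tcp_pos: [649.9, 123.2, 347.1]
eef_rot: [0.001, 3.141, 0.001]
contact_force: [2.2, -2.8, 4.2]
opening: 0.165
```

Call:
servo_tool([
  [[-0.11,0.02,0,0,0,0,1],[-0.11,0.02,0,0,0,0,1],[-0.11,0.01,0.01,0,0,0,1],[-0.12,0.01,0,0,0,0,1],[-0.11,0.01,0,0,0,0,1],[-0.11,0.01,0,0,0,0,1]],
])

```text
time_s: 19.3
tcp_pos: [657.3, 123.9, 347.0]
eef_rot: [-0.001, -3.141, -0.001]
contact_force: [-1.0, 0.0, 5.6]
opening: 0.162
```

Call:
servo_tool([
  [[-0.11,0,0,0,0,0,1],[-0.12,0,0,0,0,0,1],[-0.11,0,0,0,0,0,1],[-0.11,-0.01,0.01,0,0,0,1],[-0.11,-0.01,0,0,0,0,1],[-0.11,-0.01,0,0,0,0,1]],
])

```text
time_s: 19.8
tcp_pos: [664.0, 123.6, 346.9]
eef_rot: [-0.001, -3.141, -0.001]
contact_force: [-1.3, -0.3, 5.8]
opening: 0.165
```

Call:
servo_tool([
  [[-0.12,-0.02,0,0,0,0,1],[-0.11,-0.02,0,0,0,0,1],[-0.11,-0.02,0.01,0,0,0,1],[-0.11,-0.02,0,0,0,0,1],[-0.11,-0.03,0,0,0,0,1],[-0.11,-0.03,0,0,0,0,1]],
])

```text
time_s: 20.3
tcp_pos: [670.6, 122.1, 346.8]
eef_rot: [-0.001, -3.141, -0.001]
contact_force: [-1.1, 0.6, 5.7]
opening: 0.17
```

Call:
servo_tool([
  [[-0.1,-0.03,0,0,0,0,1],[-0.11,-0.03,0,0,0,0,1],[-0.11,-0.04,0,0,0,0,1],[-0.1,-0.04,0.01,0,0,0,1],[-0.1,-0.05,0,0,0,0,1],[-0.11,-0.04,0,0,0,0,1]],
])

```text
time_s: 20.8
tcp_pos: [676.6, 119.9, 346.7]
eef_rot: [-0.001, -3.14, -0.001]
contact_force: [-2.6, -0.5, 6.8]
opening: 0.162
```

Call:
servo_tool([
  [[-0.1,-0.05,0,0,0,0,1],[-0.1,-0.05,0,0,0,0,1],[-0.1,-0.06,0.01,0,0,0,1],[-0.09,-0.05,0,0,0,0,1],[-0.1,-0.06,0,0,0,0,1],[-0.09,-0.07,0,0,0,0,1]],
])

```text
time_s: 21.3
tcp_pos: [682.2, 116.7, 346.6]
eef_rot: [-0.001, -3.14, -0.001]
contact_force: [-2.7, 1.1, 6.6]
opening: 0.164
```

Call:
servo_tool([
  [[-0.1,-0.06,0,0,0,0,1],[-0.09,-0.07,0,0,0,0,1],[-0.09,-0.06,0,0,0,0,1],[-0.08,-0.08,0.01,0,0,0,1],[-0.09,-0.07,0,0,0,0,1],[-0.08,-0.08,0,0,0,0,1]],
])

```text
time_s: 21.8
tcp_pos: [687.3, 112.8, 346.5]
eef_rot: [-0.0, -3.139, -0.002]
contact_force: [-4.4, 1.8, 6.3]
opening: 0.165
```

Call:
servo_tool([
  [[-0.08,-0.07,0,0,0,0,1],[-0.08,-0.08,0,0,0,0,1],[-0.08,-0.08,0.01,0,0,0,1],[-0.08,-0.09,0,0,0,0,1],[-0.07,-0.08,0,0,0,0,1],[-0.07,-0.09,0,0,0,0,1]],
])

```text
time_s: 22.3
tcp_pos: [691.6, 108.3, 346.5]
eef_rot: [0.0, -3.139, -0.003]
contact_force: [-5.7, 2.0, 7.8]
opening: 0.162
```

Call:
servo_tool([
  [[-0.07,-0.09,0,0,0,0,1],[-0.06,-0.09,0,0,0,0,1],[-0.07,-0.1,0,0,0,0,1],[-0.06,-0.09,0.01,0,0,0,1],[-0.06,-0.1,0,0,0,0,1],[-0.05,-0.1,0,0,0,0,1]],
])

```text
time_s: 22.8
tcp_pos: [695.2, 103.2, 346.4]
eef_rot: [0.001, -3.139, -0.004]
contact_force: [-6.1, 4.6, 7.3]
opening: 0.165
```

Call:
servo_tool([
  [[-0.05,-0.09,0,0,0,0,1],[-0.05,-0.11,0,0,0,0,1],[-0.05,-0.1,0.01,0,0,0,1],[-0.05,-0.1,0,0,0,0,1],[-0.04,-0.1,0,0,0,0,1],[-0.04,-0.11,0,0,0,0,1]],
])

```text
time_s: 23.3
tcp_pos: [697.9, 97.9, 346.3]
eef_rot: [0.002, -3.139, -0.006]
contact_force: [-6.4, 6.4, 7.8]
opening: 0.161
```

Call:
servo_tool([
  [[-0.04,-0.11,0,0,0,0,1],[-0.03,-0.1,0,0,0,0,1],[-0.03,-0.11,0,0,0,0,1],[-0.03,-0.11,0.01,0,0,0,1],[-0.03,-0.11,0,0,0,0,1],[-0.02,-0.11,0,0,0,0,1]],
])

```text
time_s: 23.8
tcp_pos: [699.9, 92.2, 346.2]
eef_rot: [0.003, -3.14, -0.008]
contact_force: [-6.7, 8.6, 8.0]
opening: 0.171
```

Call:
servo_tool([
  [[-0.02,-0.06,0,0,0,0,1],[-0.01,-0.06,0,0,0,0,1],[-0.01,-0.06,0,0,0,0,1],[-0.01,-0.06,0,0,0,0,1],[-0.01,-0.06,0,0,0,0,1],[-0.01,-0.06,0,0,0,0,1]],
])

```text
time_s: 24.3
tcp_pos: [700.6, 89.1, 346.2]
eef_rot: [0.003, -3.14, -0.009]
contact_force: [-6.9, 9.9, 7.9]
opening: 0.166
```

Call:
servo_tool([
  [[0.1,0.12,0,0,0,0,1],[0.05,0.12,0,0,0,0,1],[0.05,0.1,0,0,0,0,1],[0,0,0,0,0,0,1],[0,0,0,0,0,0,1]],
])

```text
time_s: 24.72
tcp_pos: [700.1, 89.8, 346.2]
eef_rot: [0.0, 3.14, 0.003]
contact_force: [-0.6, 2.4, 5.8]
opening: 0.166
```

Call:
servo_tool([
  [[0,0,0,0,0,0,0.5],[0,0,0,0,0,0,0],[0,0,0,0,0,0,0],[0,0,-0.5,0,0,0,0],[0,0,-1.5,0,0,0,0],[0,0,-2,0,0,0,0],[0,0,-2,0,0,0,0],[1.5,0.5,-1.5,0,0,0,0],[2,1,0,0,0,0,0],[2,1,0,0,0,0,0],[2,0.5,0,0,0,0,0],[0,0,0,0,0,0,0]],
])

```text
time_s: 25.72
tcp_pos: [621.9, 119.2, 422.4]
eef_rot: [0.001, -3.142, -0.001]
contact_force: [-0.8, -0.9, 0.3]
opening: 0.999
```

```bash
python3 - <<'E'
from m import *
meas('10'); print(manip.state()["contact_force"])
E
```

```text
[623.3 118.9 422.3] 25.7667
bridge ((658.408203125, 79.63442993164062), (44.24551010131836, 263.5104064941406), 4.698063850402832)
front edge 1.9244412990398716 x at 80: 619.8413094388519 4.6
side 0 [[622.0, 1.7], [626.0, 1.6], [630.0, 2.7], [634.0, 2.8]]
side 1 [[622.0, 151.0], [626.0, 151.2], [630.0, 152.1], [634.0, 122.6]]
yel [526.   67.6 141.8] ((525.4553833007812, 68.04432678222656), (10.07355785369873, 68.4542465209961), 5.15305233001709)
handle top [699.7  90.  303.9] [693.2  83.7 301. ] [706.7  96.9 306.4] ((699.9407348632812, 90.00243377685547), 6.930636405944824)
wheel ((658.6121215820312, 81.05989074707031), 50.759498596191406) 258.6983807507785
[-0.00754411 -0.71498061  1.12214331]
```

View pics/wrist10.png

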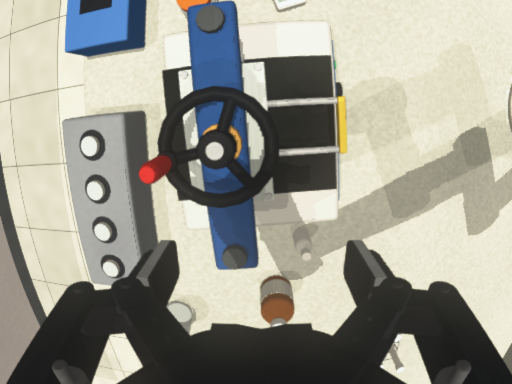

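Call:
servo_tool([
  [[2,-1,1,0,0,0,0],[2,-1,1,0,0,0,0],[2,-1,2,0,0,0,0],[2,-1,2,0,0,0,0],[1.75,-1.05,2,0,0,0,0],[0,0,3,0,0,-4.6,0],[0,0,0,0,0,0,0]],
])

```text
time_s: 26.35
tcp_pos: [524.4, 66.9, 305.9]
eef_rot: [0.123, -3.129, 0.003]
contact_force: [-0.2, 0.4, -1.7]
opening: 0.996
```

```bash
python3 - <<'E'
from h import *
d=snap("wrist","11")
s=manip.state();print(s["tcp_pos"],s["eef_rot"],s["time_s"])
for st,c,uv in comps(mask(d,(18,120,90),(32,255,255)),200):
    p=pts(d,uv); print(st,c,np.median(p,0).round(1)); q=p[np.abs(p[:,2]-np.median(p[:,2]))<4][:,:2].astype(np.float32); print(cv2.minAreaRect(q))
E
```

```text
[526.31456693  67.35406297 308.7989857 ] [ 0.1208026  -3.13338502  0.00326087] 26.4
[253, 153, 12, 83, 966] [258.6, 193.6] [525.2  66.7 141.8]
((524.9091186523438, 68.03902435302734), (8.85219669342041, 69.57476043701172), 4.743601322174072)
[43, 214, 34, 54, 622] [60.6, 240.0] [648.7  75.8 233.8]
((650.9093627929688, 78.30450439453125), (19.82941436767578, 35.422340393066406), 16.84745216369629)
```

Call:
servo_tool([
  [[0,0,2.5,0,0,0,0],[0,0,2.5,0,0,0,0],[0,0,2.5,0,0,0,0],[0,0,2.1,0,0,0,0],[0,0,1.5,0,0,0,0],[0,0,0.4,0,0,0,0],[0,0,0,0,0,0,0.5],[0,0,0,0,0,0,1],[0,0,0,0,0,0,1],[0,0,0,0,0,0,1],[0,0,0,0,0,0,1],[0,0,0,0,0,0,1]],
], squeeze=40)

```text
time_s: 27.4
tcp_pos: [525.9, 68.0, 196.7]
eef_rot: [0.124, -3.136, 0.001]
contact_force: [-17.6, 3.4, 9.6]
opening: 0.146
```

Call:
servo_tool([
  [[0,0,0,0,0,0,1],[0,0,0,0,0,0,1],[0,0,0,0,0,0,1]],
])

```text
time_s: 27.65
tcp_pos: [524.8, 67.8, 196.6]
eef_rot: [0.124, -3.134, 0.001]
contact_force: [-7.9, 0.8, 7.4]
opening: 0.105
```

Call:
servo_tool([
  [[0.1,0,0,0,0,0,1],[0.1,0,0,0,0,0,1],[0.1,0,0,0,0,0,1],[0.1,0,0,0,0,0,1],[0,0,0,0,0,0,1]],
])

```text
time_s: 28.07
tcp_pos: [524.2, 67.8, 196.5]
eef_rot: [-0.125, 3.136, 0.0]
contact_force: [2.6, -2.9, 1.0]
opening: 0.105
```

Call:
servo_tool([
  [[0.1,0,0,0,0,0,1],[0.1,0,0,0,0,0,1],[0,0,0,0,0,0,1]],
])

```text
time_s: 28.32
tcp_pos: [523.9, 67.8, 196.6]
eef_rot: [-0.125, 3.132, 0.001]
contact_force: [9.0, -4.4, -2.7]
opening: 0.108
```

Call:
servo_tool([
  [[0.1,0,0,0,0,0,1],[0.1,0,0,0,0,0,1],[0,0,0,0,0,0,1]],
])

```text
time_s: 28.57
tcp_pos: [523.4, 68.0, 196.6]
eef_rot: [-0.125, 3.128, 0.002]
contact_force: [13.4, -4.9, -6.9]
opening: 0.103
```

Call:
servo_tool([
  [[0.1,0,0,0,0,0,1],[0,0,0,0,0,0,1]],
])

```text
time_s: 28.73
tcp_pos: [523.3, 68.0, 196.6]
eef_rot: [-0.125, 3.126, 0.003]
contact_force: [16.4, -5.9, -8.0]
opening: 0.103
```

Call:
servo_tool([
  [[0.1,0,0,0,0,0,1],[0.1,0,0,0,0,0,1],[0,0,0,0,0,0,1]],
])

```text
time_s: 28.98
tcp_pos: [522.9, 68.3, 196.8]
eef_rot: [-0.126, 3.122, 0.004]
contact_force: [21.8, -5.3, -13.5]
opening: 0.106
```

Call:
servo_tool([
  [[0.1,0,0,0,0,0,1],[0.1,0,0,0,0,0,1],[0,0,0,0,0,0,1]],
])

```text
time_s: 29.23
tcp_pos: [522.5, 68.5, 197.0]
eef_rot: [-0.126, 3.118, 0.006]
contact_force: [25.4, -7.1, -16.1]
opening: 0.105
```

Call:
servo_tool([
  [[-0.2,0,0,0,0,0,1],[-0.2,0,0,0,0,0,1],[-0.2,0,0,0,0,0,1],[-0.2,0,0,0,0,0,1],[-0.15,0,0,0,0,0,1],[0,0,0,0,0,0,1],[0,0,0,0,0,0,1]],
])

```text
time_s: 29.82
tcp_pos: [523.8, 68.6, 196.6]
eef_rot: [-0.125, 3.138, 0.002]
contact_force: [0.1, 3.1, 4.9]
opening: 0.105
```

Call:
servo_tool([
  [[0,0,0,0,0,0,0.6],[0,0,0,0,0,0,0.4],[0,0,0,0,0,0,0.4],[0,0,0,0,0,0,0.4],[0,0,-1.5,0,0,0,0.2],[0,0,-3,0,0,0,0],[0,0,-3,0,0,0,0],[0,0,-3,0,0,0,0],[0,0,-3,0,0,0,0],[-2,1,-3,0,0,0,0],[-3,1.5,-3,0,0,0,0],[-3,1.5,-2,0,0,0,0]],
])

```text
time_s: 30.82
tcp_pos: [598.2, 112.6, 412.9]
eef_rot: [-0.124, 3.135, 0.002]
contact_force: [1.6, -0.8, 0.5]
opening: 1.003
```

Call:
servo_tool([
  [[0,0.5,0,0,0,4.6,0],[0,0,0,0,0,0,0],[0,0,0,0,0,0,0]],
])

```text
time_s: 31.07
tcp_pos: [597.2, 117.8, 407.5]
eef_rot: [0.002, -3.139, 0.001]
contact_force: [-0.4, -0.3, -0.1]
opening: 0.998
```

```bash
python3 - <<'E'
from m import *
meas('12'); print(manip.state()["contact_force"])
for n in ("side","scene"): snap(n,"12")
E
```

```text
[596.9 117.4 407.5] 31.1167
bridge ((657.8785400390625, 80.11787414550781), (44.633522033691406, 264.70086669921875), 4.495258331298828)
front edge 2.3431316356857 x at 80: 617.3479159311148 5.9
side 0 [[622.0, 1.6], [626.0, 1.4], [630.0, 2.4], [634.0, 2.3]]
side 1 [[622.0, 152.0], [626.0, 152.1], [630.0, 152.0], [634.0, 152.4]]
yel [525.5  68.1 142. ] ((524.6353759765625, 69.26309967041016), (9.883938789367676, 69.15516662597656), 4.504199504852295)
yel [644.5  75.7 233.8] ((645.0379028320312, 77.44021606445312), (9.86945915222168, 28.566835403442383), 13.909650802612305)
handle top [699.1  89.6 303.6] [693.4  83.1 300.5] [706.5  96.6 305.6] ((699.8261108398438, 89.58565521240234), 7.116449356079102)
wheel ((658.2130737304688, 81.13053131103516), 50.60904312133789) 258.7147012334569
[ 0.54323435 -0.88992826 -0.20203396]
```

View pics/wrist12.png

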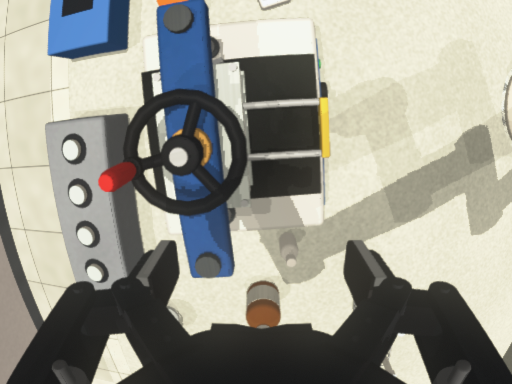

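View pics/scene12.png

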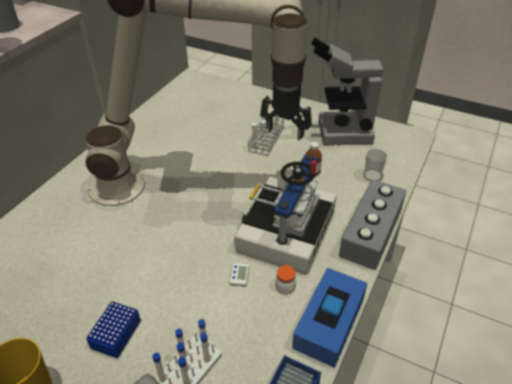

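```bash
python3 - <<'E'
from bench import manip
print(manip.state()["time_s"], manip.hand_in())
E
```

```text
the job is handed in; nothing more can be done
31.2167 None
```

The carrier is pushed in against the back stop and the clamp wheel is wound to 11 N. I handed the job in at 31.2 s, with the robot clear of everything. No verdict was given.

- **Carrier:** in the last picture it sits about 1 mm from home in x and under 1 mm in y, with yaw within 0.1° of the shaker. The camera calibration is only good to about 2 mm.
- **Clamp:** I wound it clockwise, about 580° in all. The first time I overshot to about 12.5 N. I then backed off 108° and rewound slowly, stopping at 11.0 N at the handle while turning slowly.
- **Hold check:** I gripped the pull bar and pulled the carrier outward with up to 25 N. It did not slide, which suggests the clamp force is above 28 N, but I could not measure that force directly.
- **Bystanders:** by eye they look unmoved in the last scene picture. I did not measure them.

**Disagreement with the task sheet:** after the foot touched, resistance rose about 15 N per quarter turn, not the stated 6 N. The touch came only about 55–60° before the final position. I stopped by the measured force, not the angle.

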